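# Level the worm-driven draining cradle and load the short cassette

## Task

The draining cradle was left tipped: first turn its crank wheel, as many turns as it needs, until the tray is level again, its pointer on the level mark of the scale. Then gently lay the short instrument cassette flat on the tray, lengthwise between the two lips, right way up and in the middle of the tray. Leave the long cassette, the bottle, the lamp and the cup where they stand.

Things in the scene. Friction and masses are not known exactly. Their poses are not given: they have to be found in the camera images.
- stand: Fixed white stand of the draining cradle. Origin on the worktop under the tray's middle. Base plate 150 x 320 x 8 mm, y -105 to +215 mm. Tilt axis along y, 85 mm up, between cheeks 50 x 10 mm, 92 mm high, at y = -85 and +85. Gearbox, 85 mm square, 95 mm high, at y = +160, crank wheel on top. Scale plate at y = -92, up to 105 mm high: ticks each 15 degrees, long ones at 0 (level) and 30 down.
- cradle (a joint): Tilt of the tray in rad; 0 is level, positive has the stand's +x edge down. Starts at +0.27 to +0.53. Driven only by the crank through a self-locking worm, 40 to 1 (9 degrees a turn); it stays where the crank leaves it. No stop at level: it can be turned past it; ends of travel +-0.72.
- cradle_mid (a point): Centre of the tray's top surface, 8 mm above the tilt axis (93 mm above the worktop when level); moves with the tray. z is the tray's normal, x runs from lip to lip, y along the tilt axis towards the gearbox. Steel tray 150 x 150 x 6 mm with lips 10 mm high and 6 mm thick along its -x and +x edges, 134 mm clear between them; open at the y ends.
- crank (a joint): Angle of the crank wheel in rad about the vertical, growing anticlockwise seen from above; it is 40 times the cradle joint, so 0 is level, and the wheel has to turn clockwise from its start at 11 to 21 (about 2 to 3 turns). Needs about 2 N at the handle and stays where it is left.
- crank_axis (a point): Point on the wheel's upright axis (stand's x = 0, y = +160 mm), 137 mm above the worktop, at the height to grip the handle. The grey wheel is 88 mm across, 8 mm thick, its top 112 mm above the worktop.
- handle (a point): Middle of the upright black crank handle, 33 mm from the wheel's axis, 137 mm above the worktop; its x axis points away from the wheel's axis. The handle is a cylinder 18 mm across, from 112 to 154 mm above the worktop, and spins freely about its own upright axis, so a gripper holding it can go round the circle without turning.
- cassette: The short instrument cassette: closed flat steel box 110 (x) x 50 (y) x 26 mm (z) with slots in its top and plain below, about 0.22 kg, loose on the worktop. Origin at the centre of its underside, z up. It fits lengthwise between the lips with 12 mm to spare at each end.
- long_cassette: The long instrument cassette, 150 x 50 x 26 mm, otherwise alike; lies beside the short one, either may be on either side. Too long for the tray. Leave it alone.
- bottle: White bottle, 60 mm across, 200 mm high, standing on the robot's side of the gearbox, 125 to 140 mm from the wheel's axis. Origin at the centre of its foot. Leave it alone.
- lamp: Curing lamp: black wand upright in a white round foot 60 mm across, 205 mm high, on the far side of the gearbox, 125 to 140 mm from the wheel's axis. Origin at the centre of its foot. Leave it alone.
- cup: Steel cup 68 mm across, 80 mm high, near the robot. Origin at the centre of its foot. Leave it alone.
There are look-alikes about, which are no part of the job. What is shaped like the cassette but green or purple is not meant.

How it is judged:
By the outcome, as a careful person would: the job done as asked, in the order asked, and still so for the second after the job is handed in, with the robot touching nothing.
It also fails if it takes over 72 s, if anything falls off the work surface, if the arm or the gripper's body presses on something with over 40 N, if the wrist force passes 120 N, or if a joint passes its speed limit or range.

## Robot

A 6-joint arm with a two-finger parallel gripper is mounted at the origin on the work surface. World frame = base frame: x ahead of the robot, y to its left, z up, the work surface at z = 0. Lengths are in m, angles in rad, forces in N, time in s.
With the tool pointing down it reaches from about 0.3 to 0.775 m from the base axis. Payload 14.6 kg.
Tool frame: the origin (TCP) lies on the centre line of the jaws, within the pads' length; the fingertips stand 19 mm ahead of it and the grasp point (between the pads) is the TCP (ctrl.tip_reach is the distance from the TCP to the fingertips, in m); x points along the fingers, y is the direction in which the jaws open and shut, and the axes are right-handed (so a half turn about x gives the same grasp; the last joint's range is limited). The gripper opens to 94 mm and grips with 3 to 60 N. Pads are 16 mm wide; open, the fingers measure 119 mm over their backs; the gripper's body (75 mm by 177 mm) begins 78 mm behind the grasp point.
Start: joints at [-1.197, 0.3, 1.521, -0, 1.321, -0.067], TCP at [0.235, -0.497, 0.224] pointing down, gripper open.
Joint ranges: [-3.03, 3.03], [-0.79, 2.21], [0.23, 2.52], [-1.04, 4.18], [0, 3.07], [-2.55, 2.55]. Speed limits (rad/s): [2.22, 2.22, 2.57, 3.14, 3.14, 3.14].

## Interface

Orientations are given as [roll, pitch, yaw] about the fixed x, y, z axes, in that order (R = Rz(yaw) Ry(pitch) Rx(roll)).
In Python, from station import ctrl, optics, models gives the robot as it stands. The module is installed in compiled form; this text tells all that it offers.
- The arm moves only by the tool arm_command, never from a script. Its argument "deltas" is a list of rows, each an object with "translation": the shift along the tool's x, y, z in units of 25 mm (1.0 is 25 mm), a list of three; "turn": the turn, a rotation vector about the tool's x, y, z in units of 5 degrees (1.0 is 5 degrees), a list of three. In form: [{"translation": [x, y, z], "turn": [rx, ry, rz]}, ...]. A call has 1 to 12 rows; each row is the pose to reach, as a shift and turn from the pose commanded when the call began, along the tool's axes at that moment; what a row does not reach only later rows make up. A row lasts 1/12 s, in which the tool goes at most 41.7 mm and 7.16 degrees, less where a joint would pass 70% of its speed; a pose out of reach is approached as far as the arm can. A call with a gripper value outside its range is refused whole. "gripper" is the finger opening in mm, from 0 to 94, set as the call begins (left out, the last holds). The fingers move at their own pace and stop on an object; "force" is the grip in N (left out, the last holds). Time passes only in rows, so rows that repeat a pose let the fingers close. It gives the time, the measured TCP pose, the force and the opening at its end, in the units of the state.
- ctrl.get_obs(): the state, without advancing time (a new reading comes with each control period).
- optics.camera(name): name is "side" or "top"; returns the picture (480x640x3 uint8, red, green, blue); there is no depth.
- optics.get_calibration(name): a dict with "K" (3x3 intrinsics, pixels), "origin" and "orientation" of the camera in the world. Camera axes: x right, y down, z forward; pixel columns grow to the right and rows downward; lengths in m; the calibration is good to about 2 mm. A picture is of the moment at which its call begins. get_calibration takes no time and is no camera call.
- ctrl.hand_in(): hands the job in, once; it reports no verdict.
Trained networks look in the newest picture that a camera, given by its name, has taken for a name from the list of things; names that differ only in an ending like _2 or _b are one class to them, and where a whole thing is asked for, a point or a joint stands for the part that bears it (a point fixed in the world has none). Each returns a list of dicts, best first, with "score" (0 to 1); they miss things now and then, are a little off and sometimes report something else, mostly with a low value. They report only what shows in the picture. A call takes as long as a camera call. They do not tell look-alikes from the thing itself.
- models.look_for(target, camera): "box" ([left, top, right, bottom] in pixels, round what is visible of it).
- models.cut_out(target, camera): "pixels" (480x640 bool, what is visible of it) and "box" ([left, top, right, bottom] in pixels, round what is visible of it).
- models.mark_of(target, camera): "at" ([column, row] in pixels: a listed point, or the origin of a listed thing).
The state is a dict: "time_s": time; "qpos": joint angles; "joint_vel": joint speeds; "tau": joint torques, N m; "ee_pos": TCP position; "eef_rot": TCP orientation; "force": force on the tool from outside, world axes, zero at the start; "moment": the same for the moment, N m; "grip_width": finger opening in m.
Only numpy, scipy, OpenCV 4.12 (cv2) and the standard library are available. Lean on these libraries where they do the work, as an engineer would, in place of code of your own. Each camera call takes 0.05 s, during which the arm holds its last target.

## Working session

There is one attempt and no reset: what is moved stays moved. The work goes in short steps, Python scripts to look and compute and a tool call to move; the robot and the scene stay as the last step left them, time stands still between calls to the robot, and variables do not carry over. Pictures are saved under pics/ and viewed, and the job is handed in when it is done.

Besides the shell and the picture viewer there is one more tool, called in YAML: its name, and indented under it one key for each argument. arm_command: Moves the arm, as the interface text tells. Its arguments: {"type":"object","properties":{"deltas":{"type":"array"},"gripper":{"type":"number"},"force":{"type":"number"}},"required":["deltas"]}

```bash
mkdir -p pics; cat > h.py <<'E'
import numpy as np, cv2
from station import ctrl, optics, models
from scipy.spatial.transform import Rotation as Ro
def cal(n):
    c=optics.get_calibration(n); return np.array(c["K"]),np.array(c["origin"]),np.array(c["orientation"])
def Rm(o):
    o=np.array(o)
    return o if o.shape==(3,3) else Ro.from_euler('xyz',o).as_matrix()
def ray(n,uv):
    K,o,r=cal(n); d=Rm(r)@np.linalg.inv(K)@np.array([uv[0],uv[1],1.]); return o,d/np.linalg.norm(d)
def atz(n,uv,z):
    o,d=ray(n,uv); return o+d*(z-o[2])/d[2]
def tri(us,ut):
    A=[];b=[]
    o1,d1=ray("side",us);o2,d2=ray("top",ut)
    M=np.stack([d1,-d2],1); s=np.linalg.lstsq(M,o2-o1,rcond=None)[0]
    p=o1+d1*s[0];q=o2+d2*s[1]; return (p+q)/2,np.linalg.norm(p-q)
def proj(n,p):
    K,o,r=cal(n); c=Rm(r).T@(np.array(p)-o); u=K@c; return u[:2]/u[2]
def save(n,img): cv2.imwrite("pics/"+n+".png",img[:,:,::-1])
def delta(p,R=None):
    s=ctrl.get_obs(); 
E
python3 - <<'E'
from h import *
s=ctrl.get_obs(); print(s)
for n in ("side","top"):
    print(n,optics.get_calibration(n)); save(n+"0",optics.camera(n))
    for t in ("stand","cradle_mid","crank_axis","handle","cassette","long_cassette","bottle","lamp","cup"):
        m=models.mark_of(t,n); print(t,[(np.round(x["at"],1).tolist(),round(x["score"],2)) for x in m[:4]])
E
```

```text
{'time_s': 0.0, 'qpos': array([-1.19659449e+00,  3.00476051e-01,  1.52160885e+00, -5.45782814e-06,
        1.32070214e+00, -6.66260581e-02]), 'joint_vel': array([ 1.49112369e-03, -3.00798329e-03, -3.36570009e-04,  1.20401936e-03,
       -2.33435131e-03, -5.94590792e-05]), 'tau': array([ 3.08257586e-04, -5.31805909e+01, -3.52738810e+01,  7.08509772e-02,
        2.44472595e-02, -9.66712423e-05]), 'ee_pos': array([ 0.23456911, -0.49719126,  0.22387186]), 'eef_rot': array([-1.63299634,  1.56960193,  1.94942555]), 'force': array([0.76418189, 0.41540371, 1.036401  ]), 'moment': array([-0.00161987,  0.04360163, -0.01467546]), 'grip_width': 0.0943233774056507}
side {'K': array([[467.07198682,   0.        , 322.03478396],
       [  0.        , 467.07198682, 240.56799252],
       [  0.        ,   0.        ,   1.        ]]), 'origin': array([ 0.43281654, -0.62075994,  0.6266154 ]), 'orientation': array([-2.26006388, -0.00509429, -0.23938781])}
stand [([256.0, 263.1], 0.73), ([313.4, 212.7], 0.58)]
cradle_mid [([252.7, 224.0], 0.61)]
crank_axis [([246.3, 164.2], 0.6), ([256.4, 264.9], 0.59)]
ha
[... 246 characters left out ...]
212.1], 0.86)]
cup [([202.9, 398.6], 0.84), ([189.7, 215.4], 0.22)]
top {'K': array([[513.7915881 ,   0.        , 313.66519807],
       [  0.        , 513.7915881 , 233.43737142],
       [  0.        ,   0.        ,   1.        ]]), 'origin': array([ 0.45826039, -0.00132688,  0.99523205]), 'orientation': array([-2.98156951, -0.02888254, -1.59795565])}
stand [([256.7, 313.0], 0.68)]
cradle_mid [([253.2, 310.3], 0.88)]
crank_axis [([155.2, 307.4], 0.65)]
handle [([156.4, 285.0], 0.91)]
cassette [([329.9, 203.1], 0.96), ([429.5, 189.2], 0.87), ([382.7, 265.3], 0.65)]
long_cassette [([458.3, 278.8], 0.68)]
bottle [([156.6, 382.6], 0.87)]
lamp [([180.4, 231.4], 0.85)]
cup [([406.9, 370.6], 0.77)]
```

View pics/side0.png

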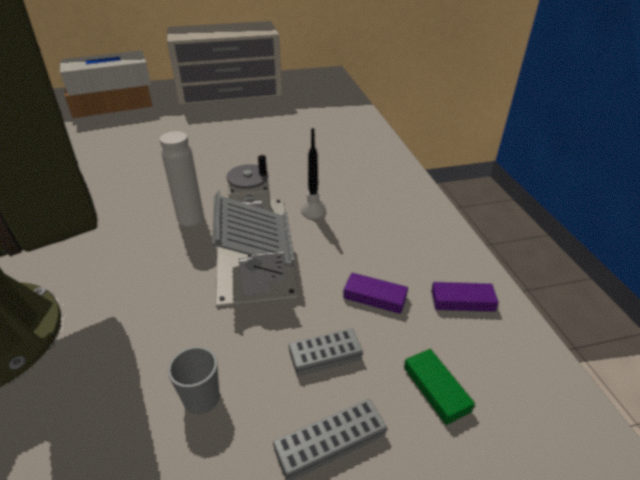

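View pics/top0.png

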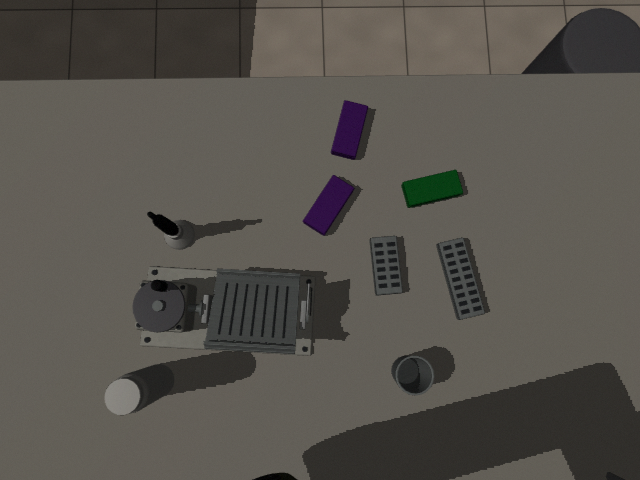

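The pictures show a tipped tray at side (252,224) / top (253,311), with the crank wheel at top (160,306) and its handle at (159,286). Four things look like the cassette:
- Grey slotted box at top (386,265) / side (326,350), about 58 px long.
- Grey slotted box at top (461,279) / side (330,437), about 80 px long. This is the long cassette.
- Purple boxes at top (350,130) and (329,205).
- Green box at top (433,188).

The short grey one fits the description. I'll confirm it in a crop and measure.

```bash
python3 - <<'E'
from h import *
t=cv2.imread("pics/top0.png"); s=cv2.imread("pics/side0.png")
a=cv2.resize(t[220:330,340:500],None,fx=4,fy=4,interpolation=cv2.INTER_CUBIC)
cv2.imwrite("pics/crop_cas.png",a)
b=cv2.resize(t[250:370,130:330],None,fx=4,fy=4,interpolation=cv2.INTER_CUBIC)
cv2.imwrite("pics/crop_st.png",b)
c=cv2.resize(s[140:310,190:330],None,fx=3.5,fy=3.5,interpolation=cv2.INTER_CUBIC)
cv2.imwrite("pics/crop_side.png",c)
print("cas tri",tri((326.7,357.1),(385,266)))
for n,us,ut in (("handle",(260.9,165.3),(156.4,285)),("axis",(246.3,164.2),(155.2,307.4)),("mid",(252.7,224),(253.2,310.3)),("stand",(256,263.1),(256.7,313)),("bottle",(187.5,217.6),(156.6,382.6)),("lamp",(312.1,212.1),(180.4,231.4)),("cup",(202.9,398.6),(406.9,370.6)),("long",(326.8,443.1),(458.3,278.8))):
    print(n,tri(us,ut))
E
```

```text
cas tri (array([ 0.55204722, -0.17219226, -0.00085464]), np.float64(0.00261246599059419))
handle (array([0.5147523 , 0.23456519, 0.12854672]), np.float64(0.0031285799347203144))
axis (array([0.48130339, 0.23360881, 0.13569137]), np.float64(0.004239800069109212))
mid (array([0.47212152, 0.0763976 , 0.09965264]), np.float64(0.002906940755119731))
stand (array([0.46915094, 0.07833143, 0.00072449]), np.float64(0.0047737795504344165))
bottle (array([ 3.43153569e-01,  2.65280210e-01, -7.55404144e-05]), np.float64(0.0014436686370841605))
lamp (array([ 0.62401858,  0.22642176, -0.00343311]), np.float64(0.009040783788838543))
cup (array([ 0.35348186, -0.20325505,  0.00170523]), np.float64(0.0036715046212857593))
long (array([ 0.51996066, -0.31327124,  0.00237697]), np.float64(0.004074752631147932))
```

View pics/crop_cas.png

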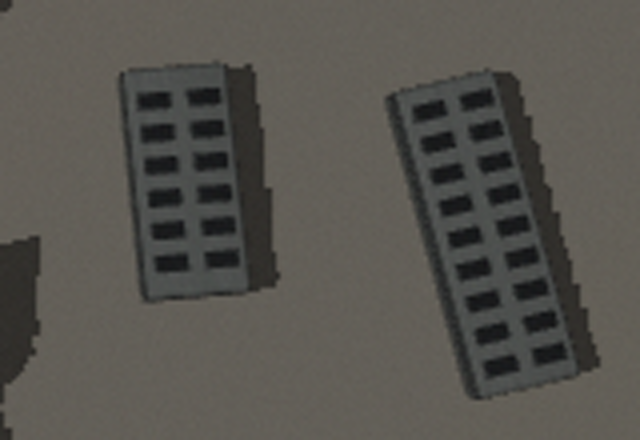

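View pics/crop_st.png

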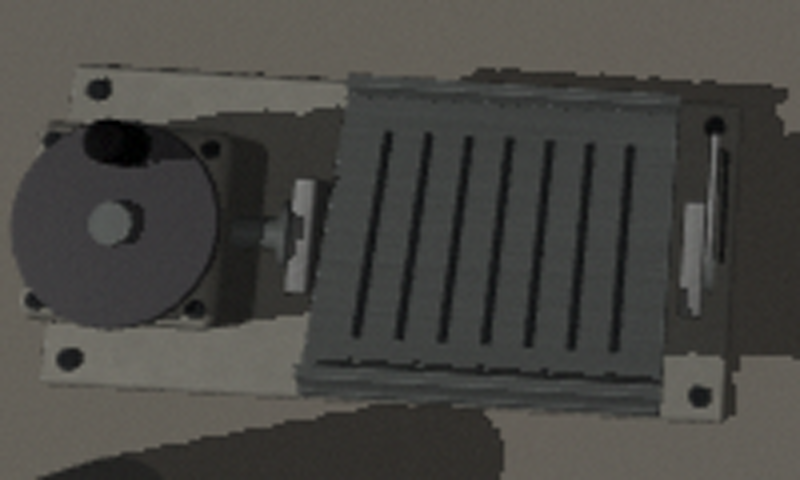

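View pics/crop_side.png

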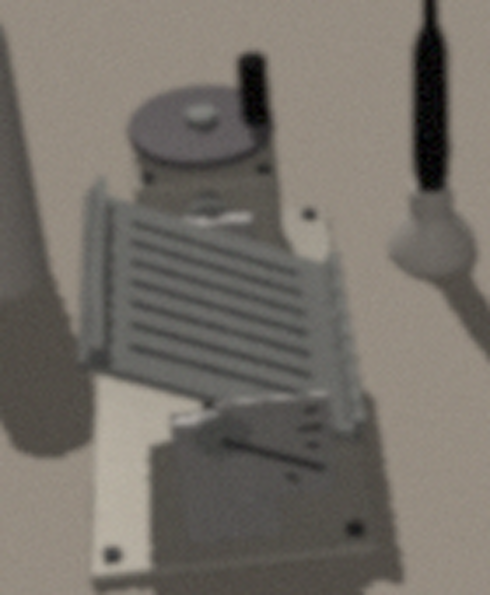

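```bash
python3 - <<'E'
from h import *
f=lambda c:(c[0]/4+130-.4,c[1]/4+250-.4)
P=[atz("top",f(c),.008) for c in ((75,65),(42,380),(725,418),(740,103))]
for p in P: print(p.round(4))
for a,b in ((0,3),(1,2)):
    d=P[a]-P[b]; print("yaw long",np.degrees(np.arctan2(d[1],d[0])), np.linalg.norm(d))
w=atz("top",f((114,223)),.112);print("wheel",w)
g=lambda c:(c[0]/4+340-.4,c[1]/4+220-.4)
Q=[atz("top",g(c),.026) for c in ((124,72),(222,65),(246,290),(148,299))]
print("cas",np.mean(Q,0),[np.linalg.norm(Q[i]-Q[(i+1)%4]) for i in range(4)])
d=Q[0]-Q[3]; print(np.degrees(np.arctan2(d[1],d[0]))); d=Q[1]-Q[2]; print(np.degrees(np.arctan2(d[1],d[0])))
# handle top at z .154, seen in top crop
print("handle top",atz("top",f((104,140)),.154),"handle mark",atz("top",(156.4,285),.137))
# side crop
sc=lambda c:(c[0]/3.5+190-.4,c[1]/3.5+140-.4)
print("handle side top",atz("side",sc((252,58)),.154),atz("side",(260.9,165.3),.137))
print("wheel side",atz("side",sc((200,123)),.112))
E
```

```text
[0.5613 0.2833 0.008 ]
[0.4143 0.2951 0.008 ]
[ 0.3878 -0.0227  0.008 ]
[ 0.5352 -0.0337  0.008 ]
yaw long 85.30556102498967 0.3181113213261851
yaw long 85.22008418137194 0.3188197048456117
wheel [0.48306401 0.23541393 0.112     ]
cas [ 0.55063055 -0.16913686  0.026     ] [np.float64(0.04738774679708529), np.float64(0.10770341777013585), np.float64(0.04667501523120621), np.float64(0.10843399332771403)]
3.4279074981690347
3.0499436049237065
handle top [0.51529007 0.2288562  0.154     ] handle mark [0.51575027 0.23218426 0.137     ]
handle side top [0.51550296 0.22661673 0.154     ] [0.51181688 0.22001905 0.137     ]
wheel side [0.48177934 0.23139254 0.112     ]
```

```bash
cat >> h.py <<'E'
def plan(start_p,start_R,targets):
    """targets list of (p,R or None); prints rows translation/turn"""
    for p,R in targets:
        t=start_R.T@(np.array(p)-start_p)/.025
        r=np.zeros(3) if R is None else Ro.from_matrix(start_R.T@R).as_rotvec()/np.radians(5)
        print(np.round(t,2).tolist(),np.round(r,2).tolist())
def cur():
    s=ctrl.get_obs(); return np.array(s["ee_pos"]),Ro.from_euler('xyz',s["eef_rot"]).as_matrix()
def down(jaw):  # tool x down, tool y at angle jaw (deg)
    a=np.radians(jaw); x=np.array([0,0,-1.]); y=np.array([np.cos(a),np.sin(a),0]); return np.stack([x,y,np.cross(x,y)],1)
E
python3 - <<'E'
from h import *
p,R=cur(); print(R.round(4)); y=R[:,1]; print("jaw",np.degrees(np.arctan2(y[1],y[0])))
E
```

```text
[[ 0.      0.4266 -0.9044]
 [-0.     -0.9044 -0.4266]
 [-1.      0.     -0.    ]]
jaw -64.74603832915328
```

```bash
python3 - <<'E'
from h import *
p,R=cur()
plan(p,R,[((.24,-.49,.25),None),((.5157,.2307,.25),None)])
E
```

```text
[-1.02, -0.18, -0.32] [0.0, 0.0, 0.0]
[-1.02, -21.55, -22.59] [0.0, 0.0, 0.0]
```

arm_command:
  deltas:
    - {"translation": [-1,-1,-1],"turn": [0,0,0]}
    - {"translation": [-1,-2,-2.1],"turn": [0,0,0]}
    - {"translation": [-1,-3,-3.15],"turn": [0,0,0]}
    - {"translation": [-1,-4,-4.2],"turn": [0,0,0]}
    - {"translation": [-1,-5,-5.25],"turn": [0,0,0]}
    - {"translation": [-1,-6,-6.3],"turn": [0,0,0]}
    - {"translation": [-1,-7,-7.35],"turn": [0,0,0]}
    - {"translation": [-1,-8,-8.4],"turn": [0,0,0]}
    - {"translation": [-1,-9,-9.45],"turn": [0,0,0]}
    - {"translation": [-1,-10,-10.5],"turn": [0,0,0]}
    - {"translation": [-1,-11,-11.5],"turn": [0,0,0]}
    - {"translation": [-1,-12,-12.6],"turn": [0,0,0]}
  gripper: 50
  force: 20

```text
time_s: 2.0
ee_pos: [0.3917, -0.09, 0.2497]
eef_rot: [2.343, 1.57, -0.358]
force: [1.0, -0.1, 0.0]
grip_width: 0.05
```

```bash
python3 - <<'E'
from h import *
p,R=cur(); print(p)
plan(p,R,[((.5157,.2307,.25),None)])
E
```

```text
[ 0.39165374 -0.09001464  0.24974535]
[-0.01, -9.49, -9.96] [0.0, 0.0, 0.0]
```

arm_command:
  deltas:
    - {"translation": [0,-1,-1],"turn": [0,0,0]}
    - {"translation": [0,-2.1,-2.2],"turn": [0,0,0]}
    - {"translation": [0,-3.2,-3.4],"turn": [0,0,0]}
    - {"translation": [0,-4.3,-4.5],"turn": [0,0,0]}
    - {"translation": [0,-5.4,-5.7],"turn": [0,0,0]}
    - {"translation": [0,-6.5,-6.8],"turn": [0,0,0]}
    - {"translation": [0,-7.6,-8],"turn": [0,0,0]}
    - {"translation": [0,-8.7,-9.1],"turn": [0,0,0]}
    - {"translation": [0,-9.5,-9.95],"turn": [0,0,0]}
    - {"translation": [0,-9.5,-9.95],"turn": [0,0,0]}

```text
time_s: 2.83
ee_pos: [0.5157, 0.2333, 0.2485]
eef_rot: [-0.792, 1.57, 2.793]
force: [-0.6, 0.5, 0.6]
grip_width: 0.0498
```

```bash
python3 - <<'E'
from h import *
p,R=cur(); print(p, ctrl.get_obs()["qpos"])
im=optics.camera("side"); save("side1",cv2.resize(im[90:310,150:350],None,fx=2.7,fy=2.7,interpolation=cv2.INTER_CUBIC))
plan(p,R,[((.5157,.2307,.138),None)])
E
```

```text
[0.51571172 0.2332764  0.24854394] [3.59834590e-01 3.18969594e-01 1.43984866e+00 5.82935906e-04
 1.38344342e+00 1.48632130e+00]
[4.42, 0.1, 0.04] [0.0, 0.0, 0.0]
```

View pics/side1.png

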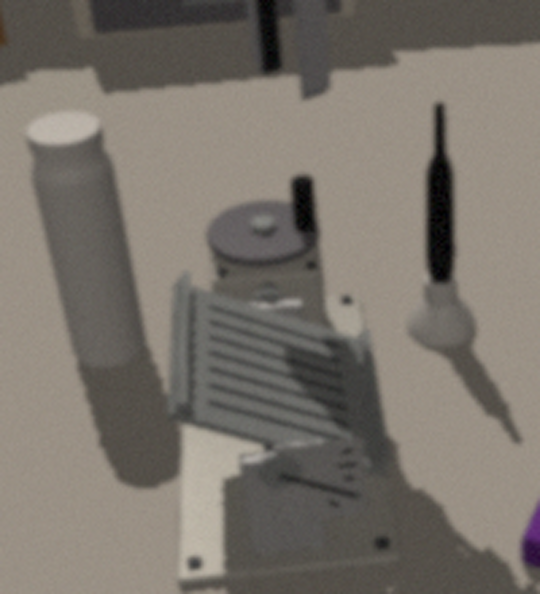

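The fingers hang high above the handle (crop 303,205), with the bottle on the left and the lamp on the right, both clear. I'll descend.

arm_command:
  deltas:
    - {"translation": [1.2,0.1,0.05],"turn": [0,0,0]}
    - {"translation": [2.4,0.1,0.05],"turn": [0,0,0]}
    - {"translation": [3.4,0.1,0.05],"turn": [0,0,0]}
    - {"translation": [4.0,0.1,0.05],"turn": [0,0,0]}
    - {"translation": [4.4,0.1,0.05],"turn": [0,0,0]}
    - {"translation": [4.4,0.1,0.05],"turn": [0,0,0]}

```text
time_s: 3.38
ee_pos: [0.5145, 0.2255, 0.1379]
eef_rot: [-0.061, 1.568, -2.763]
force: [0.7, 0.4, -0.2]
grip_width: 0.0502
```

```bash
python3 - <<'E'
from h import *
p,R=cur(); print(p)
im=optics.camera("side"); save("side2",cv2.resize(im[60:260,170:350],None,fx=3,fy=3,interpolation=cv2.INTER_CUBIC))
E
```

```text
[0.51445076 0.22549004 0.13790598]
```

View pics/side2.png

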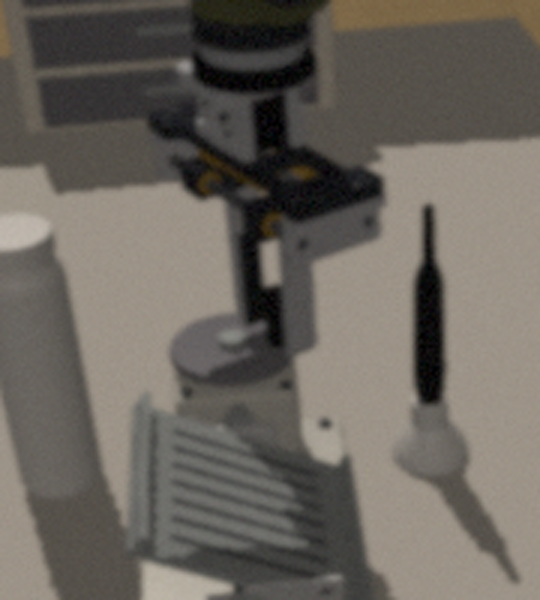

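The fingers straddle the handle; I'll shift about 5 mm and close.

arm_command:
  deltas:
    - {"translation": [0,-0.17,-0.13],"turn": [0,0,0]}
    - {"translation": [0,-0.17,-0.13],"turn": [0,0,0]}
    - {"translation": [0,-0.17,-0.13],"turn": [0,0,0]}
    - {"translation": [0,-0.17,-0.13],"turn": [0,0,0]}
    - {"translation": [0,-0.17,-0.13],"turn": [0,0,0]}
    - {"translation": [0,-0.17,-0.13],"turn": [0,0,0]}
  gripper: 0
  force: 20

```text
time_s: 3.93
ee_pos: [0.5165, 0.2316, 0.1399]
eef_rot: [2.767, 1.57, 0.067]
force: [1.2, -1.6, 2.4]
grip_width: 0.0173
```

```bash
python3 - <<'E'
from h import *
p,R=cur(); s=ctrl.get_obs(); print(p,s["force"],s["grip_width"],R.round(3))
c=np.array([.483,.235]); d=p[:2]-c; print(np.hypot(*d),np.degrees(np.arctan2(d[1],d[0])))
E
```

```text
[0.51652799 0.23158856 0.13991093] [ 1.15043632 -1.63742875  2.4150427 ] 0.01728676956428411 [[ 0.001  0.427 -0.904]
 [ 0.    -0.904 -0.427]
 [-1.     0.    -0.001]]
0.03370109339639826 -5.809787788223915
```

```bash
cat > circ.py <<'E'
from h import *
import sys
step=float(sys.argv[1]); n=int(sys.argv[2]); c=np.array([.483,.2352])
p,R=cur(); s=ctrl.get_obs(); d=p[:2]-c; th=np.degrees(np.arctan2(d[1],d[0]))
print("th",th,"r",np.hypot(*d),"z",p[2],"F",s["force"].round(1),"w",s["grip_width"],"jaw",np.degrees(np.arctan2(R[1,1],R[0,1])),"t",s["time_s"])
for k in range(1,n+1):
    a=np.radians(th-step*k); t=np.array([*(c+.033*np.array([np.cos(a),np.sin(a)])),.139])
    q=R.T@(t-p)/.025; print('{"translation": [%g, %g, %g], "turn": [0,0,0]},'%(0,round(q[1],2),round(q[2],2)),end=" ")
print()
E
python3 circ.py 15 12
```

```text
th -6.1478574887074995 r 0.03372192566030542 z 0.1399109311131553 F [ 1.2 -1.6  2.4] w 0.01728676956428411 jaw -64.74420336364271 t 3.9333
{"translation": [0, 0.25, 0.24], "turn": [0,0,0]}, {"translation": [0, 0.46, 0.52], "turn": [0,0,0]}, {"translation": [0, 0.58, 0.84], "turn": [0,0,0]}, {"translation": [0, 0.62, 1.18], "turn": [0,0,0]}, {"translation": [0, 0.56, 1.52], "turn": [0,0,0]}, {"translation": [0, 0.42, 1.84], "turn": [0,0,0]}, {"translation": [0, 0.21, 2.11], "turn": [0,0,0]}, {"translation": [0, -0.07, 2.31], "turn": [0,0,0]}, {"translation": [0, -0.39, 2.43], "turn": [0,0,0]}, {"translation": [0, -0.74, 2.47], "turn": [0,0,0]}, {"translation": [0, -1.08, 2.42], "turn": [0,0,0]}, {"translation": [0, -1.39, 2.28], "turn": [0,0,0]},
```

arm_command:
  deltas:
    - {"translation": [0,0.25,0.24],"turn": [0,0,0]}
    - {"translation": [0,0.46,0.52],"turn": [0,0,0]}
    - {"translation": [0,0.58,0.84],"turn": [0,0,0]}
    - {"translation": [0,0.62,1.18],"turn": [0,0,0]}
    - {"translation": [0,0.56,1.52],"turn": [0,0,0]}
    - {"translation": [0,0.42,1.84],"turn": [0,0,0]}
    - {"translation": [0,0.21,2.11],"turn": [0,0,0]}
    - {"translation": [0,-0.07,2.31],"turn": [0,0,0]}
    - {"translation": [0,-0.39,2.43],"turn": [0,0,0]}
    - {"translation": [0,-0.74,2.47],"turn": [0,0,0]}
    - {"translation": [0,-1.08,2.42],"turn": [0,0,0]}
    - {"translation": [0,-1.39,2.28],"turn": [0,0,0]}

```text
time_s: 4.93
ee_pos: [0.4504, 0.239, 0.1399]
eef_rot: [2.693, 1.567, -0.008]
force: [14.7, -3.2, -0.5]
grip_width: 0.0174
```

```bash
python3 circ.py 15 12
```

```text
th 173.33049678642732 r 0.032822495908724963 z 0.1398524959824465 F [14.7 -3.2 -0.5] w 0.017403854173312493 jaw -64.72321392287694 t 4.9333
{"translation": [0, -0.27, -0.21], "turn": [0,0,0]}, {"translation": [0, -0.47, -0.49], "turn": [0,0,0]}, {"translation": [0, -0.59, -0.82], "turn": [0,0,0]}, {"translation": [0, -0.62, -1.16], "turn": [0,0,0]}, {"translation": [0, -0.57, -1.5], "turn": [0,0,0]}, {"translation": [0, -0.43, -1.81], "turn": [0,0,0]}, {"translation": [0, -0.21, -2.08], "turn": [0,0,0]}, {"translation": [0, 0.07, -2.28], "turn": [0,0,0]}, {"translation": [0, 0.4, -2.4], "turn": [0,0,0]}, {"translation": [0, 0.74, -2.43], "turn": [0,0,0]}, {"translation": [0, 1.08, -2.38], "turn": [0,0,0]}, {"translation": [0, 1.39, -2.23], "turn": [0,0,0]},
```

arm_command:
  deltas:
    - {"translation": [0,-0.26,-0.25],"turn": [0,0,0]}
    - {"translation": [0,-0.46,-0.53],"turn": [0,0,0]}
    - {"translation": [0,-0.58,-0.86],"turn": [0,0,0]}
    - {"translation": [0,-0.61,-1.2],"turn": [0,0,0]}
    - {"translation": [0,-0.56,-1.54],"turn": [0,0,0]}
    - {"translation": [0,-0.42,-1.85],"turn": [0,0,0]}
    - {"translation": [0,-0.2,-2.12],"turn": [0,0,0]}
    - {"translation": [0,0.08,-2.32],"turn": [0,0,0]}
    - {"translation": [0,0.41,-2.44],"turn": [0,0,0]}
    - {"translation": [0,0.75,-2.47],"turn": [0,0,0]}
    - {"translation": [0,1.09,-2.42],"turn": [0,0,0]}
    - {"translation": [0,1.4,-2.27],"turn": [0,0,0]}

```text
time_s: 5.93
ee_pos: [0.5164, 0.2312, 0.1398]
eef_rot: [2.97, 1.569, 0.269]
force: [1.8, 1.2, 4.5]
grip_width: 0.0175
```

```bash
sed -i 's/\[.483,.2352\]/[.4834,.2352]/' circ.py; python3 circ.py 15 12; python3 - <<'E'
from h import *
im=optics.camera("side"); save("side3",cv2.resize(im[170:310,190:330],None,fx=4,fy=4,interpolation=cv2.INTER_CUBIC))
E
```

```text
th -6.904578157278314 r 0.03324727183979233 z 0.139836406411712 F [1.8 1.2 4.5] w 0.01745175257671055 jaw -64.72561913759382 t 5.9333
{"translation": [0, 0.26, 0.23], "turn": [0,0,0]}, {"translation": [0, 0.46, 0.51], "turn": [0,0,0]}, {"translation": [0, 0.58, 0.83], "turn": [0,0,0]}, {"translation": [0, 0.61, 1.18], "turn": [0,0,0]}, {"translation": [0, 0.55, 1.52], "turn": [0,0,0]}, {"translation": [0, 0.41, 1.83], "turn": [0,0,0]}, {"translation": [0, 0.19, 2.09], "turn": [0,0,0]}, {"translation": [0, -0.09, 2.29], "turn": [0,0,0]}, {"translation": [0, -0.42, 2.41], "turn": [0,0,0]}, {"translation": [0, -0.76, 2.44], "turn": [0,0,0]}, {"translation": [0, -1.1, 2.39], "turn": [0,0,0]}, {"translation": [0, -1.41, 2.24], "turn": [0,0,0]},
```

View pics/side3.png

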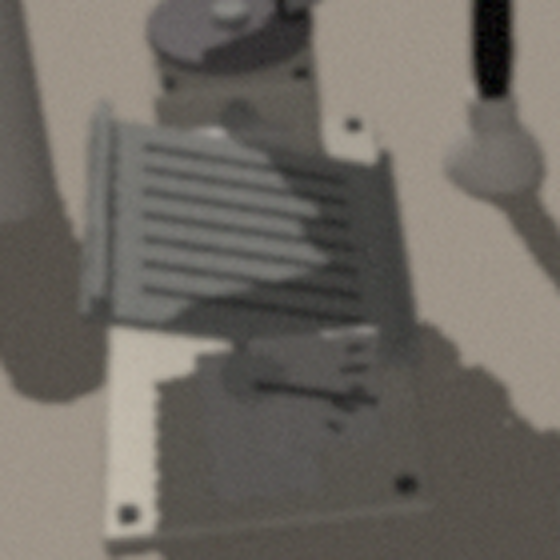

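```bash
cat > tilt.py <<'E'
from h import *
O=np.array([.4703,.0757,0]); a=np.radians(-4.7); X=np.array([np.cos(a),np.sin(a),0]);Y=np.array([-np.sin(a),np.cos(a),0]);Z=np.array([0,0,1.])
def sp(x,y,z): return O+X*x+Y*y+Z*z
def ptr(phi,r,y=-.097):
    f=np.radians(phi); return proj("side",sp(r*np.cos(f),y,.085-r*np.sin(f)))
E
python3 - <<'E'
from tilt import *
m=lambda uv:((np.array(uv)-[190,170])*4).round(0).tolist()
for phi in (-15,0,5,9,15,18,20,25,30,35): print(phi,m(ptr(phi,.02)),m(ptr(phi,.05)),m(ptr(phi,.06)))
# two-line slope of observed pointer in stand plane (y=-.097)
def fit(p,q):
    o=[]
    for c in (p,q):
        og,d=ray("side",c); t=((sp(0,-.097,0)-og)@Y)/(d@Y); P=og+d*t-O; o.append((P@X,P@Z))
    (x0,z0),(x1,z1)=o; return o,np.degrees(np.arctan2(z0-z1,x1-x0))
f3=lambda c:(c[0]/4+190,c[1]/4+170)
f0=lambda c:(c[0]/3.5+190,c[1]/3.5+140)
print("now",fit(f3((258,385)),f3((373,402))))
print("start",fit(f0((225,440)),f0((322,466))))
for c in ((355,348),(355,368),(345,397),(333,427)): print("tick",fit(f3((240,375)),f3(c)))
E
```

```text
-15 [301.0, 368.0] [368.0, 348.0] [390.0, 341.0]
0 [303.0, 377.0] [373.0, 370.0] [396.0, 367.0]
5 [303.0, 380.0] [373.0, 377.0] [396.0, 376.0]
9 [303.0, 382.0] [372.0, 383.0] [395.0, 384.0]
15 [302.0, 386.0] [370.0, 392.0] [393.0, 394.0]
18 [302.0, 388.0] [369.0, 397.0] [391.0, 400.0]
20 [302.0, 389.0] [368.0, 400.0] [390.0, 403.0]
25 [300.0, 392.0] [365.0, 407.0] [386.0, 411.0]
30 [299.0, 395.0] [360.0, 414.0] [381.0, 420.0]
35 [297.0, 397.0] [356.0, 420.0] [375.0, 428.0]
now ([(np.float64(0.0005483056331984226), np.float64(0.08296201689661542)), (np.float64(0.0491184011450978), np.float64(0.06610381218831218))], np.float64(19.141387294802865))
start ([(np.float64(0.00029406174681629005), np.float64(0.08424236267441831)), (np.float64(0.04663037701921879), np.float64(0.06010323061852818))], np.float64(27.517482861448954))
tick ([(np.float64(-0.006488093129376297), np.float64(0.08972025903663305)), (np.float64(0.04298067530052995), np.float64(0.09844794711885163))], np.float64(-10.005627063250254))
tick ([(np.float64(-0.006488093129376297), np.float64(0.08972025903663305)), (np.float64(0.042366822660134716), np.float64(0.08705683396887987))], np.float64(3.1205068689439743))
tick ([(np.float64(-0.006488093129376297), np.float64(0.08972025903663305)), (np.float64(0.03713543285705238), np.float64(0.07078035512552883))], np.float64(23.468904213657268))
tick ([(np.float64(-0.006488093129376297), np.float64(0.08972025903663305)), (np.float64(0.03086665564351804), np.float64(0.05362892547878306))], np.float64(44.01449854783264))
```

The pointer was near 27.5° at the start and near 19° after one turn. About two turns remain.

arm_command:
  deltas:
    - {"translation": [0,0.26,0.23],"turn": [0,0,0]}
    - {"translation": [0,0.46,0.51],"turn": [0,0,0]}
    - {"translation": [0,0.58,0.83],"turn": [0,0,0]}
    - {"translation": [0,0.61,1.18],"turn": [0,0,0]}
    - {"translation": [0,0.55,1.52],"turn": [0,0,0]}
    - {"translation": [0,0.41,1.83],"turn": [0,0,0]}
    - {"translation": [0,0.19,2.09],"turn": [0,0,0]}
    - {"translation": [0,-0.09,2.29],"turn": [0,0,0]}
    - {"translation": [0,-0.42,2.41],"turn": [0,0,0]}
    - {"translation": [0,-0.76,2.44],"turn": [0,0,0]}
    - {"translation": [0,-1.1,2.39],"turn": [0,0,0]}
    - {"translation": [0,-1.41,2.24],"turn": [0,0,0]}

```text
time_s: 6.98
ee_pos: [0.4506, 0.2394, 0.1398]
eef_rot: [2.587, 1.568, -0.113]
force: [9.8, -2.9, 1.6]
grip_width: 0.0179
```

```bash
python3 circ.py 15 12
```

```text
th 172.77646387793064 r 0.033087276951764555 z 0.1398170453060683 F [ 9.8 -2.9  1.6] w 0.01791123527097424 jaw -64.73185812572025 t 6.9833
{"translation": [0, -0.26, -0.22], "turn": [0,0,0]}, {"translation": [0, -0.46, -0.51], "turn": [0,0,0]}, {"translation": [0, -0.58, -0.83], "turn": [0,0,0]}, {"translation": [0, -0.61, -1.17], "turn": [0,0,0]}, {"translation": [0, -0.55, -1.51], "turn": [0,0,0]}, {"translation": [0, -0.4, -1.83], "turn": [0,0,0]}, {"translation": [0, -0.18, -2.09], "turn": [0,0,0]}, {"translation": [0, 0.1, -2.29], "turn": [0,0,0]}, {"translation": [0, 0.43, -2.4], "turn": [0,0,0]}, {"translation": [0, 0.77, -2.43], "turn": [0,0,0]}, {"translation": [0, 1.11, -2.38], "turn": [0,0,0]}, {"translation": [0, 1.42, -2.23], "turn": [0,0,0]},
```

arm_command:
  deltas:
    - {"translation": [0,-0.26,-0.24],"turn": [0,0,0]}
    - {"translation": [0,-0.46,-0.53],"turn": [0,0,0]}
    - {"translation": [0,-0.58,-0.85],"turn": [0,0,0]}
    - {"translation": [0,-0.61,-1.19],"turn": [0,0,0]}
    - {"translation": [0,-0.55,-1.53],"turn": [0,0,0]}
    - {"translation": [0,-0.4,-1.85],"turn": [0,0,0]}
    - {"translation": [0,-0.18,-2.11],"turn": [0,0,0]}
    - {"translation": [0,0.1,-2.31],"turn": [0,0,0]}
    - {"translation": [0,0.43,-2.42],"turn": [0,0,0]}
    - {"translation": [0,0.77,-2.45],"turn": [0,0,0]}
    - {"translation": [0,1.11,-2.4],"turn": [0,0,0]}
    - {"translation": [0,1.41,-2.25],"turn": [0,0,0]}

```text
time_s: 7.98
ee_pos: [0.5165, 0.2313, 0.1398]
eef_rot: [-3.031, 1.57, 0.551]
force: [-0.1, 2.6, 5.6]
grip_width: 0.0177
```

```bash
python3 circ.py 15 12
```

```text
th -6.724323516677731 r 0.033322481226971984 z 0.13982244136495295 F [-0.1  2.6  5.6] w 0.01769032417006716 jaw -64.73550797755011 t 7.9833
{"translation": [0, 0.26, 0.23], "turn": [0,0,0]}, {"translation": [0, 0.46, 0.51], "turn": [0,0,0]}, {"translation": [0, 0.58, 0.83], "turn": [0,0,0]}, {"translation": [0, 0.61, 1.18], "turn": [0,0,0]}, {"translation": [0, 0.56, 1.52], "turn": [0,0,0]}, {"translation": [0, 0.41, 1.83], "turn": [0,0,0]}, {"translation": [0, 0.19, 2.1], "turn": [0,0,0]}, {"translation": [0, -0.09, 2.3], "turn": [0,0,0]}, {"translation": [0, -0.41, 2.42], "turn": [0,0,0]}, {"translation": [0, -0.75, 2.45], "turn": [0,0,0]}, {"translation": [0, -1.09, 2.39], "turn": [0,0,0]}, {"translation": [0, -1.41, 2.25], "turn": [0,0,0]},
```

arm_command:
  deltas:
    - {"translation": [0,0.26,0.23],"turn": [0,0,0]}
    - {"translation": [0,0.46,0.51],"turn": [0,0,0]}
    - {"translation": [0,0.58,0.83],"turn": [0,0,0]}
    - {"translation": [0,0.61,1.18],"turn": [0,0,0]}
    - {"translation": [0,0.56,1.52],"turn": [0,0,0]}
    - {"translation": [0,0.41,1.83],"turn": [0,0,0]}
    - {"translation": [0,0.19,2.09],"turn": [0,0,0]}
    - {"translation": [0,-0.09,2.29],"turn": [0,0,0]}
    - {"translation": [0,-0.42,2.41],"turn": [0,0,0]}
    - {"translation": [0,-0.76,2.44],"turn": [0,0,0]}
    - {"translation": [0,-1.1,2.39],"turn": [0,0,0]}
    - {"translation": [0,-1.41,2.24],"turn": [0,0,0]}

```text
time_s: 8.98
ee_pos: [0.4507, 0.2396, 0.1398]
eef_rot: [2.521, 1.569, -0.18]
force: [9.0, -2.6, 3.0]
grip_width: 0.0173
```

```bash
python3 circ.py 15 12; python3 - <<'E'
from h import *
im=optics.camera("side"); save("side4",cv2.resize(im[170:310,190:330],None,fx=4,fy=4,interpolation=cv2.INTER_CUBIC))
E
```

```text
th 172.40393052992926 r 0.033029382933431155 z 0.1397914013905553 F [ 9.  -2.6  3. ] w 0.017290915173195375 jaw -64.73016290287087 t 8.9833
{"translation": [0, -0.26, -0.22], "turn": [0,0,0]}, {"translation": [0, -0.46, -0.51], "turn": [0,0,0]}, {"translation": [0, -0.57, -0.83], "turn": [0,0,0]}, {"translation": [0, -0.6, -1.18], "turn": [0,0,0]}, {"translation": [0, -0.54, -1.51], "turn": [0,0,0]}, {"translation": [0, -0.39, -1.83], "turn": [0,0,0]}, {"translation": [0, -0.17, -2.09], "turn": [0,0,0]}, {"translation": [0, 0.11, -2.28], "turn": [0,0,0]}, {"translation": [0, 0.44, -2.4], "turn": [0,0,0]}, {"translation": [0, 0.78, -2.43], "turn": [0,0,0]}, {"translation": [0, 1.12, -2.37], "turn": [0,0,0]}, {"translation": [0, 1.43, -2.22], "turn": [0,0,0]},
```

View pics/side4.png

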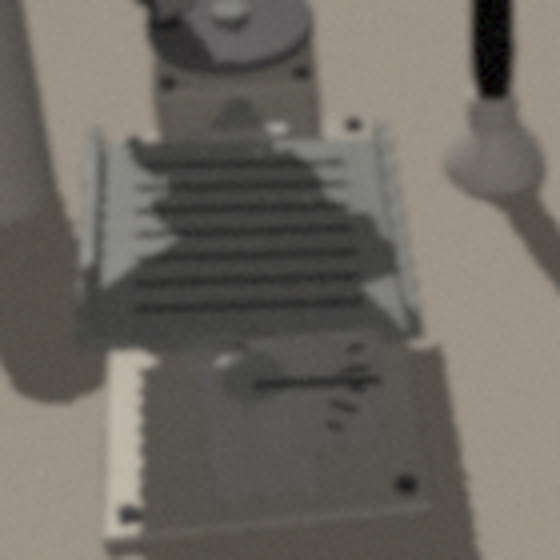

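arm_command:
  deltas:
    - {"translation": [0,-0.26,-0.24],"turn": [0,0,0]}
    - {"translation": [0,-0.46,-0.53],"turn": [0,0,0]}
    - {"translation": [0,-0.57,-0.85],"turn": [0,0,0]}
    - {"translation": [0,-0.6,-1.19],"turn": [0,0,0]}
    - {"translation": [0,-0.54,-1.53],"turn": [0,0,0]}
    - {"translation": [0,-0.39,-1.85],"turn": [0,0,0]}
    - {"translation": [0,-0.17,-2.11],"turn": [0,0,0]}
    - {"translation": [0,0.11,-2.3],"turn": [0,0,0]}
    - {"translation": [0,0.44,-2.42],"turn": [0,0,0]}
    - {"translation": [0,0.78,-2.45],"turn": [0,0,0]}
    - {"translation": [0,1.12,-2.39],"turn": [0,0,0]}
    - {"translation": [0,1.41,-2.24],"turn": [0,0,0]}

```text
time_s: 10.03
ee_pos: [0.5165, 0.2313, 0.1398]
eef_rot: [3.138, 1.57, 0.438]
force: [1.0, 1.6, 5.8]
grip_width: 0.0174
```

```bash
python3 circ.py 15 1; python3 - <<'E'
from h import *
im=optics.camera("side"); save("side5",cv2.resize(im[200:280,220:320],None,fx=8,fy=7.5,interpolation=cv2.INTER_CUBIC))
save("side5raw",im)
E
```

```text
th -6.724713537783517 r 0.03330121439176889 z 0.13981487082835004 F [1.  1.6 5.8] w 0.017411114539282423 jaw -64.7349701392788 t 10.0333
{"translation": [0, 0.26, 0.23], "turn": [0,0,0]},
```

View pics/side5.png

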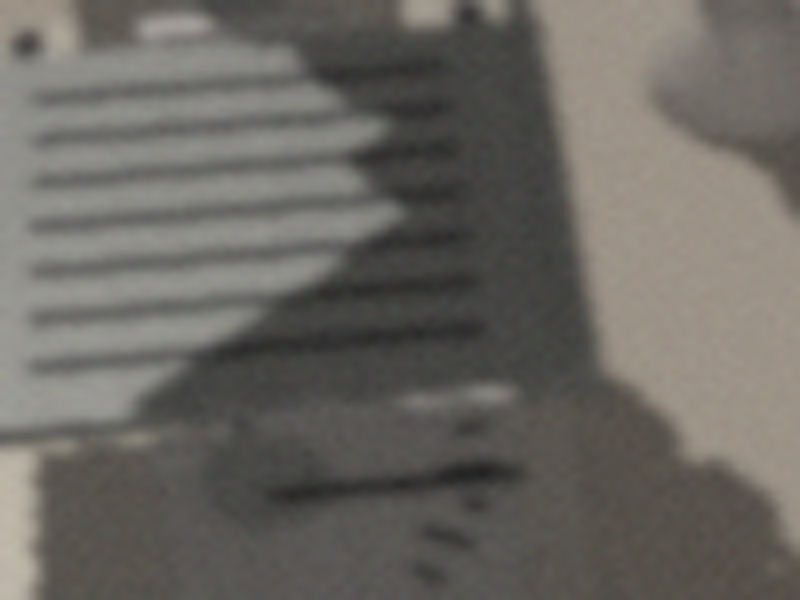

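The pointer (crop 275–520, 492–470) lies over the long tick, with short ticks evenly either side. I'll quantify this before releasing.

```bash
python3 - <<'E'
from tilt import *
import glob
def fit(p,q):
    o=[]
    for c in (p,q):
        og,d=ray("side",c); t=((sp(0,-.097,0)-og)@Y)/(d@Y); P=og+d*t-O; o.append((P@X,P@Z))
    (x0,z0),(x1,z1)=o; return o,np.degrees(np.arctan2(z0-z1,x1-x0))
im=cv2.imread("pics/side5raw.png",0).astype(float)
# pointer dark line: min row for each column 256..284
cs=[];rs=[]
for c in range(256,284):
    col=im[258:270,c]; w=np.clip(np.median(col)-col-3,0,None)
    if w.sum()>0: cs.append(c); rs.append((w*np.arange(258,270)).sum()/w.sum())
k=np.polyfit(cs,rs,1); print(k, np.std(np.polyval(k,cs)-rs)); print(fit((256,np.polyval(k,256)),(283,np.polyval(k,283))))
g=lambda c:(c[0]/8+220,c[1]/7.5+200)
print("slots dir compare")
# slot ends -> on tray plane if level z=.093 
for a,b in (((35,367),(480,328)),((35,270),(460,238)),((35,183),(450,150))):
    A=atz("side",g(a),.093);B=atz("side",g(b),.093); d=B-A; print(A.round(4),B.round(4),np.degrees(np.arctan2(d[1],d[0])), np.linalg.norm(d))
E
```

```text
[-1.08540555e-01  2.93205736e+02] 0.18247446820136934
([(np.float64(0.0032372137457586047), np.float64(0.08451831456988113)), (np.float64(0.04958684320418905), np.float64(0.08493515031332188))], np.float64(-0.5152637740900509))
slots dir compare
[0.4167 0.0248 0.093 ] [0.5141 0.0163 0.093 ] -4.989949750804018 0.09771582961048075
[0.4196 0.0613 0.093 ] [0.5154 0.0514 0.093 ] -5.913919798714325 0.09631976160835595
[0.4224 0.0961 0.093 ] [0.5191 0.0873 0.093 ] -5.224364801959719 0.09705697049092915
```

Level to within about 0.5°, and the handle's phase agrees. I'll release and rise.

arm_command:
  deltas:
    - {"translation": [0,0,0],"turn": [0,0,0]}
    - {"translation": [0,0,0],"turn": [0,0,0]}
    - {"translation": [0,0,0],"turn": [0,0,0]}
    - {"translation": [-0.5,0,0],"turn": [0,0,0]}
    - {"translation": [-1.3,0,0],"turn": [0,0,0]}
    - {"translation": [-2.3,0,0],"turn": [0,0,0]}
    - {"translation": [-3.4,0,0],"turn": [0,0,0]}
    - {"translation": [-4.4,0,0],"turn": [0,0,0]}
    - {"translation": [-4.4,0,0],"turn": [0,0,0]}
  gripper: 44

```text
time_s: 10.83
ee_pos: [0.5172, 0.2321, 0.2542]
eef_rot: [3.058, 1.565, 0.358]
force: [0.5, 0.5, 0.7]
grip_width: 0.0443
```

```bash
python3 - <<'E'
from h import *
p,R=cur(); print(p,ctrl.get_obs()["grip_width"])
plan(p,R,[((.551,-.170,.25),down(-86.8)),((.551,-.170,.08),down(-86.8))])
E
```

```text
[0.51718859 0.23213177 0.25416914] 0.044347576279364344
[0.14, 15.12, 5.65] [4.42, -0.07, 0.01]
[6.94, 15.12, 5.69] [4.42, -0.07, 0.01]
```

arm_command:
  deltas:
    - {"translation": [0,1.2,0.45],"turn": [0.4,0,0]}
    - {"translation": [0,2.7,1],"turn": [0.8,0,0]}
    - {"translation": [0,4.2,1.55],"turn": [1.2,0,0]}
    - {"translation": [0,5.7,2.1],"turn": [1.6,0,0]}
    - {"translation": [0,7.2,2.7],"turn": [2.1,0,0]}
    - {"translation": [0.5,8.7,3.25],"turn": [2.6,0,0]}
    - {"translation": [1,10.2,3.8],"turn": [3.1,0,0]}
    - {"translation": [1.5,11.7,4.35],"turn": [3.6,0,0]}
    - {"translation": [2,13.2,4.9],"turn": [4.1,0,0]}
    - {"translation": [2.5,14.5,5.4],"turn": [4.4,0,0]}
    - {"translation": [3,15.1,5.65],"turn": [4.4,0,0]}
    - {"translation": [3,15.1,5.65],"turn": [4.4,0,0]}
  gripper: 80

```text
time_s: 11.83
ee_pos: [0.5481, -0.1727, 0.1707]
eef_rot: [-0.35, 1.565, 2.845]
force: [-0.6, -0.4, -0.2]
grip_width: 0.0798
```

```bash
python3 - <<'E'
from h import *
p,R=cur(); print(p,np.degrees(np.arctan2(R[1,1],R[0,1])))
im=optics.camera("top"); save("top6",im)
im2=optics.camera("side"); save("side6",im2)
for n in("top","side"):
  for t in("cassette","handle","cradle_mid"):
    print(n,t,[(np.round(x["at"],1).tolist(),round(x["score"],2)) for x in models.mark_of(t,n)[:4]])
plan(p,R,[((.551,-.170,.08),down(-86.8)),((.551,-.170,.026),down(-86.8))])
E
```

```text
[ 0.54812966 -0.17274087  0.17071331] -86.93730797210333
top cassette [([349.1, 132.2], 0.93), ([431.0, 190.2], 0.89), ([327.5, 204.9], 0.72), ([380.6, 267.2], 0.6)]
top handle [([157.7, 283.8], 0.58)]
top cradle_mid [([253.3, 313.6], 0.83)]
side cassette [([328.1, 357.1], 0.96), ([372.7, 294.0], 0.95), ([435.8, 389.2], 0.82), ([461.1, 300.0], 0.63)]
side handle [([263.0, 162.0], 0.9)]
side cradle_mid [([254.3, 224.6], 0.83)]
[3.63, -0.1, -0.14] [-0.03, 0.06, 0.02]
[5.79, -0.09, -0.15] [-0.03, 0.06, 0.02]
```

View pics/top6.png

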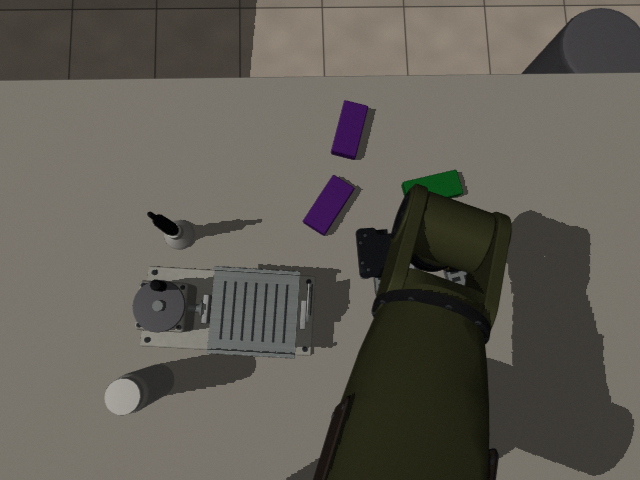

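View pics/side6.png

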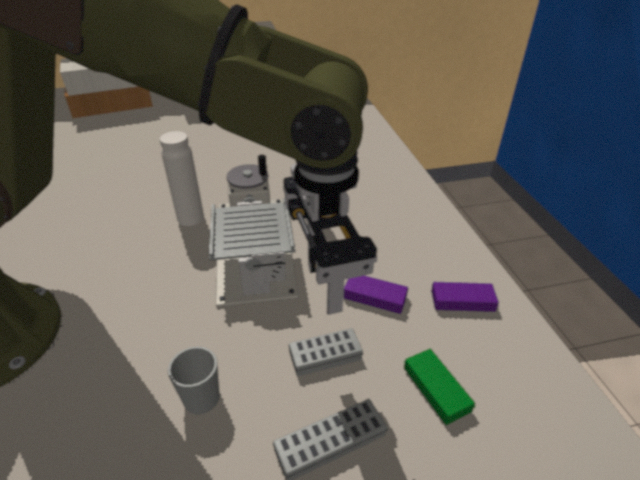

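The tray looks level, the handle stayed put, and the bottle and lamp are undisturbed. The gripper is over the short cassette (side 326,350).

arm_command:
  deltas:
    - {"translation": [1,-0.05,-0.1],"turn": [0,0.05,0]}
    - {"translation": [2,-0.1,-0.15],"turn": [0,0.05,0]}
    - {"translation": [3,-0.1,-0.15],"turn": [0,0.05,0]}
    - {"translation": [3.8,-0.1,-0.15],"turn": [0,0.05,0]}
    - {"translation": [4.3,-0.1,-0.15],"turn": [0,0.05,0]}
    - {"translation": [4.3,-0.1,-0.15],"turn": [0,0.05,0]}

```text
time_s: 12.73
ee_pos: [0.5524, -0.1668, 0.0648]
eef_rot: [-2.24, 1.569, 0.959]
force: [-0.8, -0.4, -0.2]
grip_width: 0.0802
```

```bash
python3 - <<'E'
from h import *
p,R=cur(); print(p,np.degrees(np.arctan2(R[1,1],R[0,1])))
im2=optics.camera("side"); save("side7",cv2.resize(im2[260:420,240:440],None,fx=3.5,fy=3.5,interpolation=cv2.INTER_CUBIC))
plan(p,R,[((.551,-.170,.026),down(-86.8))])
E
```

```text
[ 0.55235772 -0.16677572  0.06479226] -86.71044118574339
[1.55, 0.13, 0.06] [0.02, -0.01, 0.02]
```

View pics/side7.png

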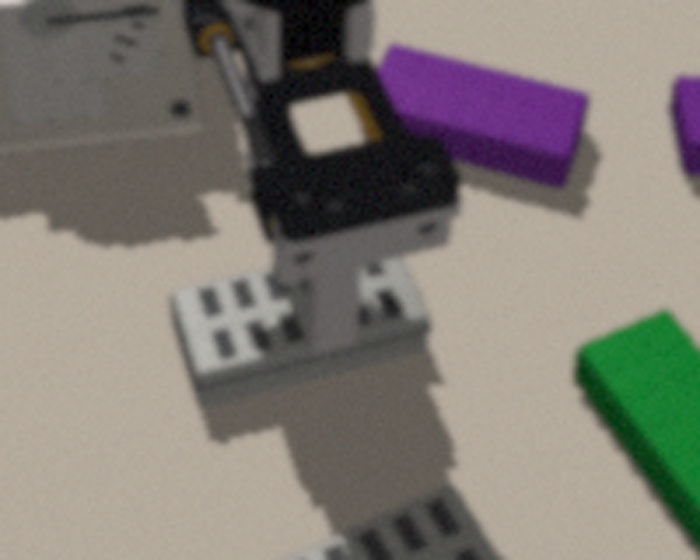

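The near finger comes down just outside the near side of the short cassette (crop centre about 312,340). I'll lower it and grip.

arm_command:
  deltas:
    - {"translation": [0.6,0.13,0.07],"turn": [0,0,0]}
    - {"translation": [1.1,0.13,0.07],"turn": [0,0,0]}
    - {"translation": [1.45,0.13,0.07],"turn": [0,0,0]}
    - {"translation": [1.55,0.13,0.07],"turn": [0,0,0]}
    - {"translation": [1.55,0.13,0.07],"turn": [0,0,0]}

```text
time_s: 13.2
ee_pos: [0.5518, -0.1707, 0.0279]
eef_rot: [-3.055, 1.567, 0.144]
force: [0.2, -0.2, 0.1]
grip_width: 0.0798
```

arm_command:
  deltas:
    - {"translation": [0,0,0],"turn": [0,0,0]}
    - {"translation": [0,0,0],"turn": [0,0,0]}
    - {"translation": [0,0,0],"turn": [0,0,0]}
    - {"translation": [0,0,0],"turn": [0,0,0]}
    - {"translation": [0,0,0],"turn": [0,0,0]}
    - {"translation": [0,0,0],"turn": [0,0,0]}
  gripper: 30
  force: 25

```text
time_s: 13.7
ee_pos: [0.552, -0.1709, 0.0285]
eef_rot: [3.126, 1.566, 0.041]
force: [-0.4, 0.7, 2.5]
grip_width: 0.0498
```

```bash
python3 - <<'E'
from h import *
p,R=cur(); print(p,np.degrees(np.arctan2(R[1,1],R[0,1])),ctrl.get_obs()["grip_width"])
E
```

```text
[ 0.55200821 -0.17088096  0.02847267] -86.74469499026975 0.0498293419133599
```

arm_command:
  deltas:
    - {"translation": [-0.4,0,0],"turn": [0,0,0]}
    - {"translation": [-1.1,0,0],"turn": [0,0,0]}
    - {"translation": [-2.1,0,0],"turn": [0,0,0]}
    - {"translation": [-3.3,0,0],"turn": [0,0,0]}
    - {"translation": [-4.5,0,0],"turn": [0,0,0]}
    - {"translation": [-5.5,0,0],"turn": [0,0,0]}
    - {"translation": [-6,0,0],"turn": [0,0,0]}
    - {"translation": [-6,0,0],"turn": [0,0,0]}

```text
time_s: 14.37
ee_pos: [0.5522, -0.1713, 0.182]
eef_rot: [2.905, 1.561, -0.18]
force: [-0.4, -1.0, -0.9]
grip_width: 0.0497
```

```bash
python3 - <<'E'
from h import *
p,R=cur(); s=ctrl.get_obs(); print(p,np.degrees(np.arctan2(R[1,1],R[0,1])),s["grip_width"],s["force"])
im2=optics.camera("side"); save("side8raw",im2); u=proj("side",p).astype(int); print(u)
save("side8",cv2.resize(im2[u[1]-90:u[1]+60,u[0]-90:u[0]+90],None,fx=4,fy=4,interpolation=cv2.INTER_CUBIC))
im=optics.camera("top"); u=proj("top",p).astype(int);print(u); save("top8",cv2.resize(im[u[1]-70:u[1]+70,u[0]-90:u[0]+90],None,fx=4,fy=4,interpolation=cv2.INTER_CUBIC))
print([(np.round(x["at"],1).tolist(),round(x["score"],2)) for x in models.mark_of("cassette","side")[:4]])
for q in (models.cut_out("cassette","side")[:4]): print(q["box"],q["score"])
# tray from top6
ut=(253.3,313.6);us=(254.3,224.6); print("mid tri",tri(us,ut))
E
```

```text
[ 0.55215813 -0.17125701  0.18200776] -86.74468024187742 0.049711158766296754 [-0.37288504 -0.99752444 -0.85895358]
[327 275]
[403 254]
[([435.2, 388.2], 0.72), ([328.1, 288.3], 0.64), ([373.0, 295.1], 0.61), ([465.4, 298.8], 0.59)]
[432.6, 280.6, 499.4, 311.6] 0.94
[287.9, 266.2, 370.0, 307.5] 0.72
[351.2, 277.8, 409.2, 310.2] 0.63
[402.1, 345.3, 475.2, 423.8] 0.6
mid tri (array([0.47070623, 0.07613584, 0.09815824]), np.float64(0.011291061582533634))
```

View pics/side8.png

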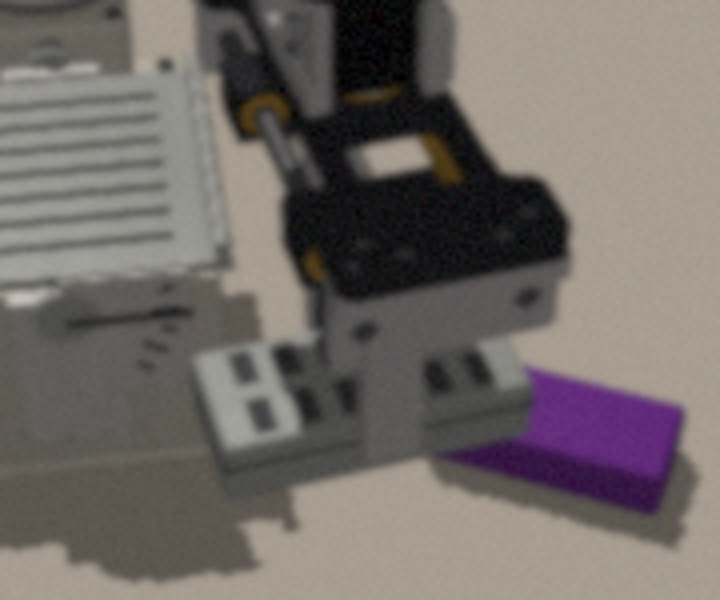

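View pics/top8.png

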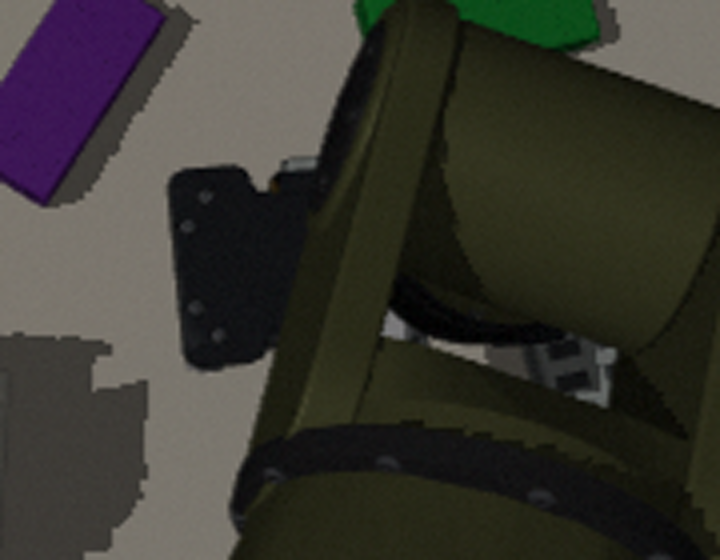

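```bash
python3 - <<'E'
from h import *
p,R=cur(); y=R[:,1]; print(y)  # tool y ~ -world y: near face at p + .025*y
f=lambda c:(c[0]/4+237-.4,c[1]/4+185-.4)
for c in ((222,450),(530,402),(236,494),(528,432),(365,460),(421,460)):
    o,d=ray("side",f(c)); t=((p+.025*y-o)@y)/(d@y); P=o+d*t; q=R.T@(P-p); print(c,q.round(4))
E
```

```text
[ 5.67610226e-02 -9.98387402e-01 -8.84778803e-04]
(222, 450) [-0.0032  0.025   0.0544]
(530, 402) [ 0.0061  0.025  -0.0544]
(236, 494) [0.0193 0.025  0.0504]
(528, 432) [ 0.021   0.025  -0.0547]
(365, 460) [0.0168 0.025  0.005 ]
(421, 460) [ 0.023   0.025  -0.0153]
```

```bash
python3 - <<'E'
from h import *
im=cv2.imread("pics/top6.png"); cv2.imwrite("pics/top6c.png",cv2.resize(im[255:370,195:325],None,fx=5,fy=5,interpolation=cv2.INTER_CUBIC))
print(atz("top",(253.3,313.6),.093),atz("side",(254.3,224.6),.093),atz("top",(253.2,310.3),.093))
print([round(float(x),4) for x in proj("top",(.4702,.0757,.093))])
E
```

```text
[0.46511015 0.07692426 0.093     ] [0.4767673  0.08261013 0.093     ] [0.47076202 0.07704888 0.093     ]
[253.9841, 310.6069]
```

View pics/top6c.png

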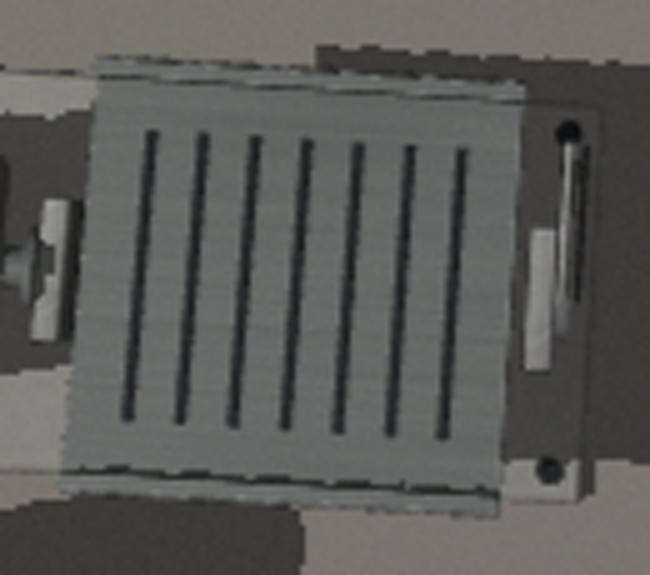

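```bash
python3 - <<'E'
from h import *
f=lambda c:(c[0]/5+195-.4,c[1]/5+255-.4)
S=[atz("top",f(c),.093) for c in ((152,132),(462,150),(442,438),(127,420))]
print("slots mean",np.mean(S,0), [np.linalg.norm(S[i]-S[(i+1)%4]).round(4) for i in range(4)])
m=atz("top",f((308,140)),.093);n=atz("top",f((286,430)),.093); print("mid slot",(m+n)/2,np.degrees(np.arctan2((m-n)[1],(m-n)[0])))
C=[atz("top",f(c),.103) for c in ((98,58),(524,86),(498,516),(62,488))]
print("outer lips",np.mean(C,0),[np.linalg.norm(C[i]-C[(i+1)%4]).round(4) for i in range(4)])
for a,b in ((0,1),(3,2)):
    d=C[a]-C[b]; print(np.degrees(np.arctan2(d[1],d[0]))-90)
p,R=cur()
for z in (.22,.15,.125): plan(p,R,[((.4700,.0760,z),down(-94.8))])
E
```

```text
slots mean [0.46894423 0.07601664 0.093     ] [np.float64(0.1083), np.float64(0.0988), np.float64(0.1081), np.float64(0.0987)]
mid slot [0.46894396 0.07564941 0.093     ] -4.878905451878524
outer lips [0.46867874 0.07516018 0.103     ] [np.float64(0.1479), np.float64(0.1459), np.float64(0.1473), np.float64(0.1456)]
-5.179058638636633
-5.2673388762724755
[-1.72, -10.04, 2.66] [1.61, -0.03, 0.01]
[1.08, -10.03, 2.66] [1.61, -0.03, 0.01]
[2.08, -10.03, 2.67] [1.61, -0.03, 0.01]
```

arm_command:
  deltas:
    - {"translation": [0,-0.8,0.2],"turn": [0.1,0,0]}
    - {"translation": [0,-1.9,0.5],"turn": [0.3,0,0]}
    - {"translation": [0,-3.1,0.8],"turn": [0.5,0,0]}
    - {"translation": [0,-4.3,1.15],"turn": [0.7,0,0]}
    - {"translation": [0,-5.5,1.45],"turn": [0.9,0,0]}
    - {"translation": [0,-6.7,1.8],"turn": [1.1,0,0]}
    - {"translation": [0,-7.9,2.1],"turn": [1.3,0,0]}
    - {"translation": [0,-9,2.4],"turn": [1.5,0,0]}
    - {"translation": [0,-9.7,2.6],"turn": [1.65,0,0]}
    - {"translation": [0,-10.03,2.7],"turn": [1.65,0,0]}
    - {"translation": [0,-10.03,2.7],"turn": [1.65,0,0]}
    - {"translation": [0,-10.03,2.7],"turn": [1.65,0,0]}

```text
time_s: 15.57
ee_pos: [0.4696, 0.0752, 0.1774]
eef_rot: [-3.06, 1.567, -0.004]
force: [0.1, -1.4, -1.1]
grip_width: 0.0495
```

```bash
python3 - <<'E'
from h import *
p,R=cur(); s=ctrl.get_obs(); print(p,np.degrees(np.arctan2(R[1,1],R[0,1])),s["grip_width"],s["force"],R.round(4))
im2=optics.camera("side"); save("side9",cv2.resize(im2[120:300,170:350],None,fx=3.3,fy=3.3,interpolation=cv2.INTER_CUBIC))
for z in (.15,.125,.12): plan(p,R,[((.469,.0757,z),down(-95))])
E
```

```text
[0.4696455  0.07522321 0.17741938] -94.93888289960603 0.049507114184926405 [ 0.1133657  -1.39578919 -1.12561734] [[ 3.600e-03 -8.610e-02 -9.963e-01]
 [-0.000e+00 -9.963e-01  8.610e-02]
 [-1.000e+00 -3.000e-04 -3.600e-03]]
[1.1, -0.02, 0.03] [0.01, -0.04, 0.0]
[2.1, -0.02, 0.03] [0.01, -0.04, 0.0]
[2.3, -0.02, 0.04] [0.01, -0.04, 0.0]
```

View pics/side9.png

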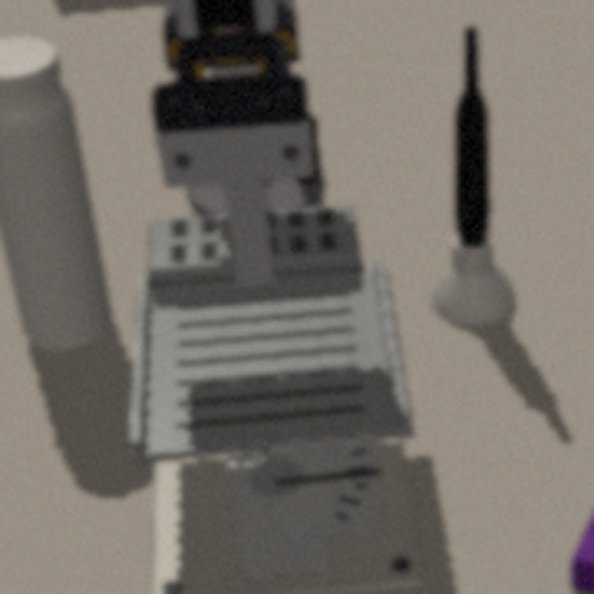

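The cassette (crop 150–360, 210–300) hangs over the tray, slots up and lengthwise between the lips. I'll lower it gently.

arm_command:
  deltas:
    - {"translation": [0.3,-0.02,0.03],"turn": [0,0,0]}
    - {"translation": [0.7,-0.02,0.03],"turn": [0,0,0]}
    - {"translation": [1.1,-0.02,0.03],"turn": [0,0,0]}
    - {"translation": [1.4,-0.02,0.03],"turn": [0,0,0]}
    - {"translation": [1.6,-0.02,0.03],"turn": [0,0,0]}
    - {"translation": [1.75,-0.02,0.03],"turn": [0,0,0]}
    - {"translation": [1.85,-0.02,0.03],"turn": [0,0,0]}
    - {"translation": [1.9,-0.02,0.03],"turn": [0,0,0]}
    - {"translation": [1.9,-0.02,0.03],"turn": [0,0,0]}

```text
time_s: 16.37
ee_pos: [0.4691, 0.0762, 0.1303]
eef_rot: [-2.998, 1.566, 0.057]
force: [-0.1, 0.1, -1.0]
grip_width: 0.05
```

```bash
python3 - <<'E'
from h import *
p,R=cur(); s=ctrl.get_obs(); print(p,s["grip_width"],s["force"])
im2=optics.camera("side"); save("side10raw",im2); save("side10",cv2.resize(im2[160:290,190:320],None,fx=4.5,fy=4.5,interpolation=cv2.INTER_CUBIC))
E
```

```text
[0.46912056 0.07619914 0.13031989] 0.04995602489366474 [-0.14693699  0.14566745 -0.9611906 ]
```

View pics/side10.png

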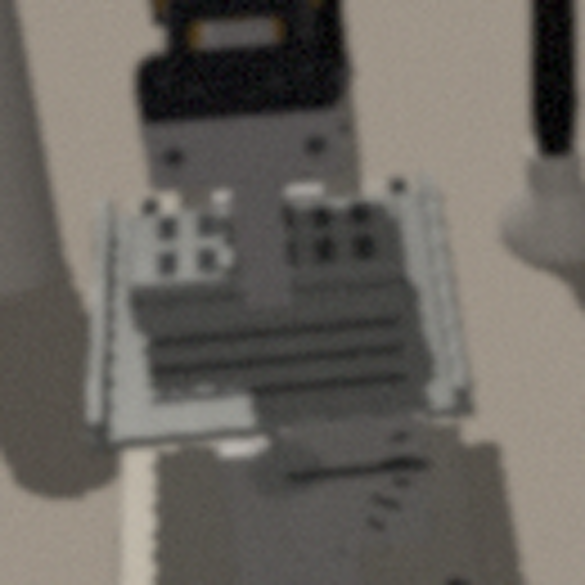

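arm_command:
  deltas:
    - {"translation": [0.06,0,0],"turn": [0,0,0]}
    - {"translation": [0.12,0,0],"turn": [0,0,0]}
    - {"translation": [0.18,0,0],"turn": [0,0,0]}
    - {"translation": [0.24,0,0],"turn": [0,0,0]}
    - {"translation": [0.28,0,0],"turn": [0,0,0]}
    - {"translation": [0.28,0,0],"turn": [0,0,0]}

```text
time_s: 16.92
ee_pos: [0.469, 0.0762, 0.1231]
eef_rot: [-2.997, 1.567, 0.057]
force: [-1.0, 0.4, -0.9]
grip_width: 0.0498
```

arm_command:
  deltas:
    - {"translation": [0.02,0,0],"turn": [0,0,0]}
    - {"translation": [0.04,0,0],"turn": [0,0,0]}
    - {"translation": [0.06,0,0],"turn": [0,0,0]}
    - {"translation": [0.06,0,0],"turn": [0,0,0]}

```text
time_s: 17.25
ee_pos: [0.4691, 0.0762, 0.1218]
eef_rot: [-2.991, 1.566, 0.064]
force: [0.2, 0.5, -0.6]
grip_width: 0.0498
```

arm_command:
  deltas:
    - {"translation": [0.02,0,0],"turn": [0,0,0]}
    - {"translation": [0.04,0,0],"turn": [0,0,0]}
    - {"translation": [0.04,0,0],"turn": [0,0,0]}

```text
time_s: 17.5
ee_pos: [0.4692, 0.0762, 0.1214]
eef_rot: [-3.009, 1.566, 0.046]
force: [-3.0, 0.2, 5.9]
grip_width: 0.0499
```

Contact is at TCP 0.1214 with about 7 N, as expected. I'll open gradually.

arm_command:
  deltas:
    - {"translation": [0,0,0],"turn": [0,0,0]}
    - {"translation": [0,0,0],"turn": [0,0,0]}
    - {"translation": [0,0,0],"turn": [0,0,0]}
    - {"translation": [0,0,0],"turn": [0,0,0]}
  gripper: 70

```text
time_s: 17.83
ee_pos: [0.4692, 0.0762, 0.1209]
eef_rot: [-2.994, 1.566, 0.06]
force: [0.1, -0.4, -1.2]
grip_width: 0.0695
```

arm_command:
  deltas:
    - {"translation": [-0.3,0,0],"turn": [0,0,0]}
    - {"translation": [-0.8,0,0],"turn": [0,0,0]}
    - {"translation": [-1.6,0,0],"turn": [0,0,0]}
    - {"translation": [-2.6,0,0],"turn": [0,0,0]}
    - {"translation": [-3.8,0,0],"turn": [0,0,0]}
    - {"translation": [-5,0,0],"turn": [0,0,0]}
    - {"translation": [-5.2,0,0],"turn": [0,0,0]}
    - {"translation": [-5.2,1.2,0],"turn": [0,0,0]}
    - {"translation": [-5.2,2.6,0],"turn": [0,0,0]}
    - {"translation": [-5.2,4,0],"turn": [0,0,0]}
    - {"translation": [-5.2,5.4,0],"turn": [0,0,0]}
    - {"translation": [-5.2,6.8,0],"turn": [0,0,0]}

```text
time_s: 18.83
ee_pos: [0.4532, -0.0947, 0.251]
eef_rot: [-3.01, 1.566, 0.045]
force: [0.3, -0.3, -1.4]
grip_width: 0.07
```

arm_command:
  deltas:
    - {"translation": [0,1.4,0],"turn": [0,0,0]}
    - {"translation": [0,2.8,0],"turn": [0,0,0]}
    - {"translation": [0,4.2,0],"turn": [0,0,0]}
    - {"translation": [0,5.6,0],"turn": [0,0,0]}
    - {"translation": [0,6.5,0],"turn": [0,0,0]}
    - {"translation": [0,6.5,0],"turn": [0,0,0]}

```text
time_s: 19.33
ee_pos: [0.4388, -0.2584, 0.2503]
eef_rot: [-3.039, 1.567, 0.012]
force: [-0.1, 0.8, -0.6]
grip_width: 0.07
```

```bash
python3 - <<'E'
from h import *
a=optics.camera("top");b=optics.camera("side"); save("top11raw",a);save("top11",cv2.resize(a[240:380,100:330],None,fx=3.4,fy=3.4,interpolation=cv2.INTER_CUBIC)); save("side11",cv2.resize(b[120:310,170:350],None,fx=3.1,fy=3.1,interpolation=cv2.INTER_CUBIC)); save("side11raw",b)
for n in("top","side"): print([(np.round(x["at"],1).tolist(),round(x["score"],2)) for x in models.mark_of("cassette",n)[:5]])
E
```

```text
[([352.2, 134.3], 0.97), ([330.7, 205.8], 0.95), ([251.6, 312.3], 0.8), ([429.2, 191.0], 0.59)]
[([435.0, 389.5], 0.92), ([462.0, 300.8], 0.88), ([375.7, 294.5], 0.75)]
```

View pics/top11.png

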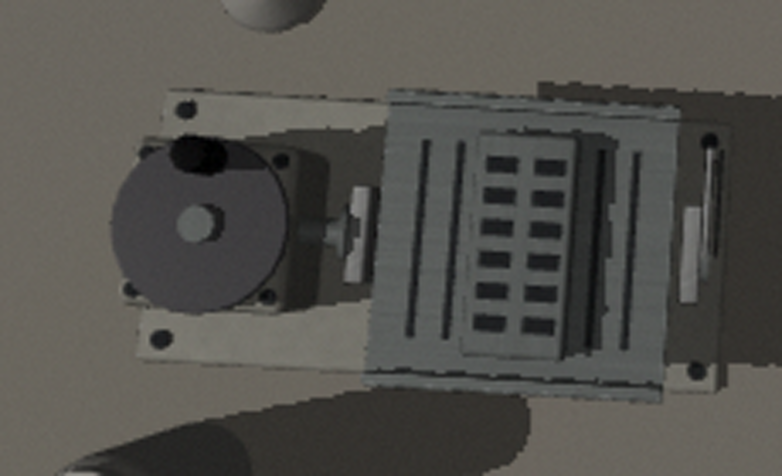

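View pics/side11.png

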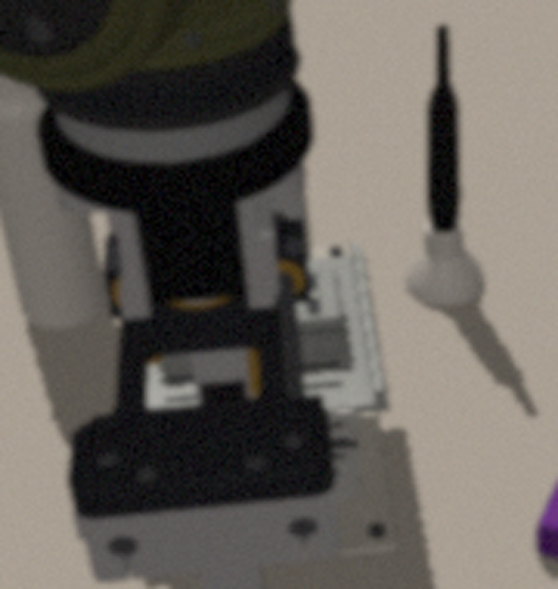

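View pics/top11raw.png

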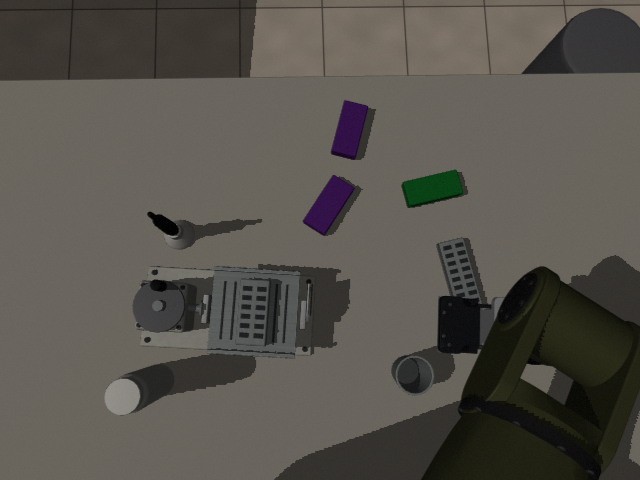

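arm_command:
  deltas:
    - {"translation": [0,0,-1.4],"turn": [0,0,0]}
    - {"translation": [0,0,-2.8],"turn": [0,0,0]}
    - {"translation": [0,0,-4.2],"turn": [0,0,0]}
    - {"translation": [0,0,-5.6],"turn": [0,0,0]}
    - {"translation": [0,0,-7],"turn": [0,0,0]}
    - {"translation": [0,0,-7.5],"turn": [0,0,0]}
    - {"translation": [0,0,-7.5],"turn": [0,0,0]}

```text
time_s: 20.12
ee_pos: [0.6286, -0.2695, 0.2501]
eef_rot: [-2.737, 1.567, 0.32]
force: [-0.1, 0.7, -1.0]
grip_width: 0.0699
```

```bash
python3 - <<'E'
from h import *
b=optics.camera("side"); save("side12",cv2.resize(b[120:320,170:370],None,fx=3,fy=3,interpolation=cv2.INTER_CUBIC)); save("side12raw",b)
f=lambda c:(c[0]/3.4+100-.4,c[1]/3.4+240-.4)
Q=[atz("top",f(c),.119) for c in ((480,130),(577,135),(561,358),(462,352))]
m=np.mean(Q,0); print(m,[np.linalg.norm(Q[i]-Q[(i+1)%4]).round(4) for i in range(4)])
d=m[:2]-np.array([.469,.0757]);a=np.radians(-5);print("stand frame off",d[0]*np.cos(a)+d[1]*np.sin(a),-d[0]*np.sin(a)+d[1]*np.cos(a))
for i,j in((0,3),(1,2)):
    v=Q[i]-Q[j];print(np.degrees(np.arctan2(v[1],v[0])))
im=cv2.cvtColor(b,cv2.COLOR_RGB2GRAY).astype(float);cs=[];rs=[]
for c in range(256,284):
    col=im[258:270,c]; w=np.clip(np.median(col)-col-3,0,None)
    if w.sum()>0: cs.append(c); rs.append((w*np.arange(258,270)).sum()/w.sum())
print(np.polyfit(cs,rs,1),"before -0.1085, 293.2")
for n in ("bottle","lamp","cup","long_cassette"): print(n,[np.round(x["at"],1).tolist() for x in models.mark_of(n,"side")[:1]])
E
```

```text
[0.46933231 0.0758479  0.119     ] [np.float64(0.0484), np.float64(0.1093), np.float64(0.0485), np.float64(0.1087)]
stand frame off 0.00031815571519205725 0.00017629666658754685
-4.894681571705313
-4.873763520269591
[-1.09804813e-01  2.93559200e+02] before -0.1085, 293.2
bottle [[188.2, 213.9]]
lamp [[313.3, 210.6]]
cup [[201.9, 398.4]]
long_cassette [[327.9, 442.9]]
```

View pics/side12.png

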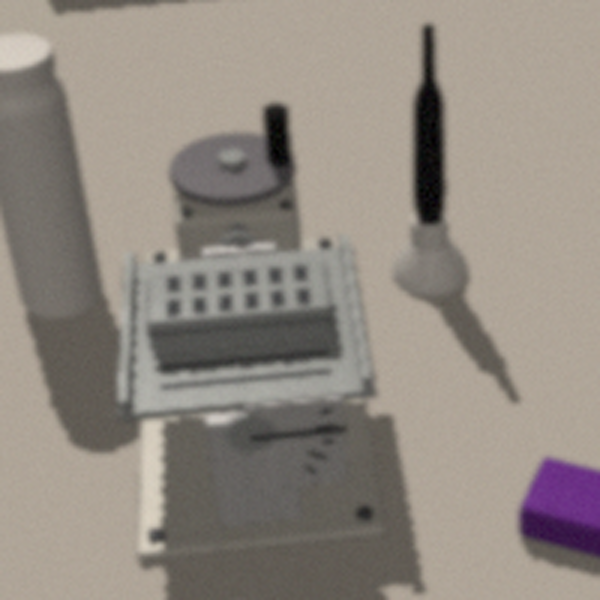

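The cassette lies flat at crop (245,310), slots up and centred between the lips. The pointer is on the level mark, and nothing is touching the robot. I'll hand in.

```bash
python3 -c "
from station import ctrl
print(ctrl.hand_in())"
```

```text
the job is handed in; nothing more can be done
None
```

I turned the crank three turns clockwise to level the tray, laid the short cassette on it, and handed in the job at about 20 s of the allowed 72 s. No verdict is reported.

- **Level:** the pointer went from about 27° to the level mark. The last fit gives about 0.5° off level. The pointer line had not moved after the cassette was placed.
- **Cassette:** it touched the tray gently, at about 7 N. In the top picture its centre is within about 1 mm of the tray's middle, and it is aligned with the tray to within about 0.3°. It lies flat, slots up, between the two lips.
- **Other things:** the long cassette, the lamp and the cup were found within about 2 pixels of where they started. The bottle's mark was about 4 pixels off; the arm never touched it, and it looks unmoved in the top picture.
- **Disagreement:** for the tray's middle, the network's two camera marks differed by about 11 mm. I used the tray slots and lip edges measured in the top picture instead, which agreed with the stand's base plate to about 1.5 mm.

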